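Unpile the probe cases into their cradles

ROBOT

A 6-joint arm with a two-finger parallel gripper is mounted at the origin on the work surface. World frame = base frame: x ahead of the robot, y to its left, z up, the work surface at z = 0. Lengths are in m, angles in rad, forces in N, time in s.
With the tool pointing down it reaches from about 0.275 to 0.825 m from the base axis. Payload 4.9 kg.
Tool frame: the origin (TCP) lies at the very end of the fingers, on their centre line; the grasp point (between the pads) lies r.hold_point_z behind it (r.hold_point_z is the distance from the TCP to the grasp point, in m); z points along the fingers, y is the line along which they close (so a half turn about z gives the same grasp; the last joint's range is limited). The gripper opens to 85 mm and grips with 20 to 120 N. Pads are 22 mm wide; open, the fingers measure 114 mm over their backs; the gripper's body (76 mm by 85 mm) begins 54 mm behind the grasp point. The pads swing forward as they close: fully open they stand 13 mm farther back than shut.
Start: joints at [-0.134, 0.326, -0.193, 1.052, 0, 1.437], TCP at [0.55, 0, 0.231] pointing down, gripper open.
Joint ranges: [-2.65, 2.65], [-0.97, 1.79], [-1.3, 1.35], [-1.93, 2.1], [-1.47, 1.37], [-3.14, 3.14]. Speed limits (rad/s): [2.57, 2.57, 3.14, 3.14, 3.14, 3.14].

INTERFACE

Orientations are given as a unit quaternion [w, x, y, z].
In Python, from rig import monitor, viewer, workorder, r gives the robot as it stands.
- The arm moves only by the tool arm_command, never from a script. Its argument "steps" is a list of rows, each an object with "claw": the closure in counts, from 0 (fully open) to 255 (shut); "offset": the shift along the tool's x, y, z in mm, a list of three; "twist": the turn, a rotation vector about the tool's x, y, z in rad, a list of three. A call has 1 to 5 rows; each row shifts and turns the commanded pose from where the row before left it, along the tool's axes as they then stand; what a row does not reach is not made up. A row lasts 1/12 s, in which the tool goes at most 41.7 mm and 7.16 degrees, less where a joint would pass 70% of its speed; a pose out of reach is approached as far as the arm can. A call with a gripper value outside its range is refused whole. The fingers move at their own pace and stop on an object; "squeeze" is the grip in N (left out, the last holds). Time passes only in rows, so rows that do not move let the fingers close. It gives the time, the measured TCP pose, the force, the opening and the grip force at its end, in the units of the state.
- monitor.observe(): the state, without advancing time (a new reading comes with each control period).
- viewer.read_camera(name): name is "scene" or "side" or "wrist"; returns the picture (420x560x3 uint8, red, green, blue); there is no depth.
- viewer.camera_params(name): a dict with "camera_matrix" (3x3 intrinsics, pixels), "rvec" (rotation vector, rad) and "tvec" (3), from world to camera coordinates, as OpenCV has them. Camera axes: x right, y down, z forward; pixel columns grow to the right and rows downward; lengths in m; the calibration is good to about 2 mm. A picture is of the moment at which its call begins: read the wrist's pose just before it. camera_params takes no time and is no camera call; for the wrist camera it gives the pose at the moment of the call.
- workorder.hand_in(): hands the job in; it is judged then, once.
The state is a dict: "t": time; "q": joint angles; "joint_velocities": joint speeds; "tau": joint torques, N m; "ee_pos": TCP position; "tool_rot": TCP orientation; "contact_force": force on the tool from outside, world axes, zero at the start; "moment": the same for the moment, N m; "width": opening from 0.0 (shut) to 1.0 (fully open); "finger_force": force on a finger pad.
Only numpy, scipy, OpenCV 4.12 (cv2) and the standard library are available. Lean on these libraries where they do the work, as an engineer would, in place of code of your own. Each camera call takes 0.05 s, during which the arm holds its last target. There are 200 camera calls.

TASK

The four probe cases have come back from calibration in one pile: take the pile apart and put each case into the cradle of its own colour, lying flat inside the lip and lengthwise along the cradle, lid up. Keep the cases upright, set them down rather than dropping them, and leave the small blue-capped glass bottle in the row of cradles standing where it is.

Things in the scene. Friction and masses are not known exactly. Their poses are not given: they have to be found in the camera images.
- blue_case_mid (a point): centre (half-way up) of the blue probe case: a closed, rigid oblong box 142 x 46 x 44 mm (length along its x, width along its y, height along its z, which points up), lower half grey, lid blue; both ends are alike. At the start it is the bottom of the pile and lies on the table. Loose, 60 to 270 g. Take it across its 46 mm width, somewhat above half-way up, so that the fingertips clear what is below.
- green_case_mid (a point): centre (half-way up) of the green probe case: a closed, rigid oblong box 118 x 46 x 44 mm (length along its x, width along its y, height along its z, which points up), lower half grey, lid green; both ends are alike. At the start it lies lengthwise (within 5 degrees) on the blue case, centres nearly in line. Loose, 60 to 270 g. Take it across its 46 mm width, somewhat above half-way up, so that the fingertips clear what is below.
- yellow_case_mid (a point): centre (half-way up) of the yellow probe case: a closed, rigid oblong box 94 x 46 x 44 mm (length along its x, width along its y, height along its z, which points up), lower half grey, lid yellow; both ends are alike. At the start it lies lengthwise (within 5 degrees) on the green case, centres nearly in line. Loose, 60 to 270 g. Take it across its 46 mm width, somewhat above half-way up, so that the fingertips clear what is below.
- red_case_mid (a point): centre (half-way up) of the red probe case: a closed, rigid oblong box 70 x 46 x 44 mm (length along its x, width along its y, height along its z, which points up), lower half grey, lid red; both ends are alike. At the start it lies lengthwise (within 5 degrees) on the yellow case, centres nearly in line. Loose, 60 to 270 g. Take it across its 46 mm width, somewhat above half-way up, so that the fingertips clear what is below.
- blue_cradle: the blue cradle, where the blue case belongs: a fixed flat tray with a blue floor and a low steel lip round it. Origin at the centre of its underside, on the table; length along its x, width along its y. The floor is 3 mm above the table and measures 160 x 64 mm inside the lip (9 mm play all round the case); the lip is 5 mm thick and stands 3 mm above the floor. Outside 170 x 74 mm. With the case home, the case's centre is 25 mm above this origin.
- green_cradle: the green cradle, where the green case belongs: a fixed flat tray with a green floor and a low steel lip round it. Origin at the centre of its underside, on the table; length along its x, width along its y. The floor is 3 mm above the table and measures 136 x 64 mm inside the lip (9 mm play all round the case); the lip is 5 mm thick and stands 3 mm above the floor. Outside 146 x 74 mm. With the case home, the case's centre is 25 mm above this origin.
- yellow_cradle: the yellow cradle, where the yellow case belongs: a fixed flat tray with a yellow floor and a low steel lip round it. Origin at the centre of its underside, on the table; length along its x, width along its y. The floor is 3 mm above the table and measures 112 x 64 mm inside the lip (9 mm play all round the case); the lip is 5 mm thick and stands 3 mm above the floor. Outside 122 x 74 mm. With the case home, the case's centre is 25 mm above this origin.
- red_cradle: the red cradle, where the red case belongs: a fixed flat tray with a red floor and a low steel lip round it. Origin at the centre of its underside, on the table; length along its x, width along its y. The floor is 3 mm above the table and measures 88 x 64 mm inside the lip (9 mm play all round the case); the lip is 5 mm thick and stands 3 mm above the floor. Outside 98 x 74 mm. With the case home, the case's centre is 25 mm above this origin.
- bottle_mid (a point): centre (half-way up) of the glass bottle with a blue cap, 56 mm across and 105 mm tall, loose: a bystander. Cradles, pile and bottle form a row across the table, in any order, about 160 mm apart (centres), the cradles and the bottom case with their lengths within 10 degrees of straight ahead of the robot. Larger bottles stand along the edges of the table.
Things that resemble listed ones, but are neither listed nor needed, are in the scene too. There is more than one size of the part that bears red_case_mid; the job needs the smallest.

How it is judged:
At the end, for the whole second after the job is handed in: Each case lies flat (0.08 rad) in the cradle of its colour, its centre within 10 mm of the cradle's along length and width and 3 mm of seated height, lengthwise within 0.35 rad, released and at rest; the bottle is upright within 30 mm of its start (x of blue_case_mid in the frame of blue_cradle between -0.01 and 0.01 m and y of blue_case_mid in the frame of blue_cradle between -0.01 and 0.01 m and z of blue_case_mid in the frame of blue_cradle between 0.022 and 0.028 m and angle between the x axis of blue_case_mid and the x axis of blue_cradle, either way round below 0.35 rad and angle between each of blue_case_mid, green_case_mid, yellow_case_mid, red_case_mid's own z axis and vertical below 0.08 rad and linear speed of each of blue_case, green_case, yellow_case, red_case below 0.02 m/s and contact force between each of blue_case, green_case, yellow_case, red_case and the fingers below 0.1 N and x of green_case_mid in the frame of green_cradle between -0.01 and 0.01 m and y of green_case_mid in the frame of green_cradle between -0.01 and 0.01 m and z of green_case_mid in the frame of green_cradle between 0.022 and 0.028 m and angle between the x axis of green_case_mid and the x axis of green_cradle, either way round below 0.35 rad and x of yellow_case_mid in the frame of yellow_cradle between -0.01 and 0.01 m and y of yellow_case_mid in the frame of yellow_cradle between -0.01 and 0.01 m and z of yellow_case_mid in the frame of yellow_cradle between 0.022 and 0.028 m and angle between the x axis of yellow_case_mid and the x axis of yellow_cradle, either way round below 0.35 rad and x of red_case_mid in the frame of red_cradle between -0.01 and 0.01 m and y of red_case_mid in the frame of red_cradle between -0.01 and 0.01 m and z of red_case_mid in the frame of red_cradle between 0.022 and 0.028 m and angle between the x axis of red_case_mid and the x axis of red_cradle, either way round below 0.35 rad and distance of bottle_mid from where it was at the start of the episode below 0.03 m and angle between bottle_mid's own z axis and vertical below 0.1 rad); the robot touches nothing.
It fails at once if the bottle is pushed more than 30 mm or tipped over (distance of bottle_mid from where it was at the start of the episode above 0.03 m or angle between bottle_mid's own z axis and vertical above 0.4 rad).
It fails at once if a case is dropped or knocked away: it moves faster than 0.6 m/s with no finger on it (a fall of about 2 cm) ((linear speed of blue_case above 0.6 m/s and contact force between blue_case and the fingers below 0.01 N) or (linear speed of green_case above 0.6 m/s and contact force between green_case and the fingers below 0.01 N) or (linear speed of yellow_case above 0.6 m/s and contact force between yellow_case and the fingers below 0.01 N) or (linear speed of red_case above 0.6 m/s and contact force between red_case and the fingers below 0.01 N)).
It fails at once if a case is turned on its side (angle between any of blue_case_mid, green_case_mid, yellow_case_mid, red_case_mid's own z axis and vertical above 0.7 rad).
It also fails if it takes over 128 s, if anything falls off the work surface, if the arm or the gripper's body presses on something with over 40 N, if the wrist force passes 120 N, or if a joint passes its speed limit or range.

## Working session

There is one attempt and no reset: what is moved stays moved. The work goes in short steps, Python scripts to look and compute and a tool call to move; the robot and the scene stay as the last step left them, time stands still between calls to the robot, and variables do not carry over. Pictures are saved under pics/ and viewed, at most 14 in all, crops included, and the job is handed in when it is done.

Besides the shell and the picture viewer there is one more tool, called after "Call:" as name(argument=value, ...) on one line, values as JSON. arm_command: Moves the arm, as the interface text tells. Its arguments: {"type":"object","properties":{"steps":{"type":"array","items":{"type":"object","properties":{"claw":{"type":"number"},"offset":{"type":"array","items":{"type":"number"}},"twist":{"type":"array","items":{"type":"number"}}}}},"squeeze":{"type":"number"}},"required":["steps"]}

```bash
mkdir -p pics; cat > h.py <<'E'
import numpy as np, cv2
from rig import monitor, viewer, workorder, r
def cam(n):
    p=viewer.camera_params(n); K=np.array(p["camera_matrix"],float)
    R,_=cv2.Rodrigues(np.array(p["rvec"],float)); return K,R,np.array(p["tvec"],float).reshape(3)
def px2w(n,uv,z,c=None):
    K,R,t=c or cam(n); uv=np.atleast_2d(uv).astype(float)
    d=(np.linalg.inv(K)@np.c_[uv,np.ones(len(uv))].T).T@R; o=-R.T@t
    return o+d*((z-o[2])/d[:,2])[:,None]
def w2px(n,X,c=None):
    K,R,t=c or cam(n); y=(np.atleast_2d(X)@R.T+t)@K.T; return y[:,:2]/y[:,2:]
def snap(n,f):
    im=viewer.read_camera(n); cv2.imwrite(f"pics/{f}.png",im[:,:,::-1]); return im
E
python3 - <<'E'
from h import *
s=monitor.observe(); print(s, r.hold_point_z)
for n in("scene","side","wrist"):
    snap(n,n+"0"); K,R,t=cam(n); print(n,K[0,0],-R.T@t,R[2])
E
```

```text
{'t': 0.0, 'q': array([-1.34204153e-01,  3.26929996e-01, -1.93545354e-01,  1.05198814e+00,
       -1.43675827e-05,  1.43659944e+00]), 'joint_velocities': array([-1.21911258e-03,  2.53514485e-04, -2.02815787e-06,  2.34104554e-03,
       -9.36830948e-04,  8.52947310e-04]), 'tau': array([-1.24197268e-03, -4.43398941e+01,  2.62443137e+01,  1.56443648e-02,
       -1.97191571e-04, -6.55614656e-06]), 'ee_pos': array([5.49445124e-01, 7.96834181e-05, 2.30524007e-01]), 'tool_rot': array([-6.58640158e-04,  7.07109102e-01,  7.07103969e-01, -5.10979104e-04]), 'contact_force': array([-0.56180121,  0.00600055, -0.22086576]), 'moment': array([-0.03093058, -0.02806291, -0.03100788]), 'finger_force': 0.0, 'width': 0.9996076642095977} 0.0187
scene 433.6135908872689 [ 1.20284183 -0.38390422  0.75721096] [-0.66034252  0.37786419 -0.64897335]
side 403.1365745807875 [ 0.27056117 -0.81798053  0.84130255] [ 0.25714011  0.7242043  -0.63984928]
wrist 362.00389530832587 [0.55051081 0.07774266 0.37333038] [-3.87240333e-04 -3.03117484e-01 -9.52953116e-01]
```

View pics/scene0.png

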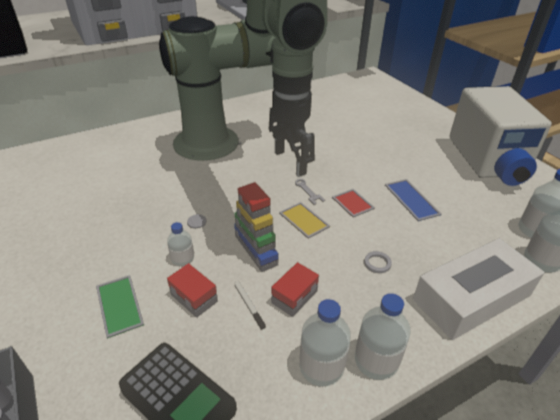

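View pics/side0.png

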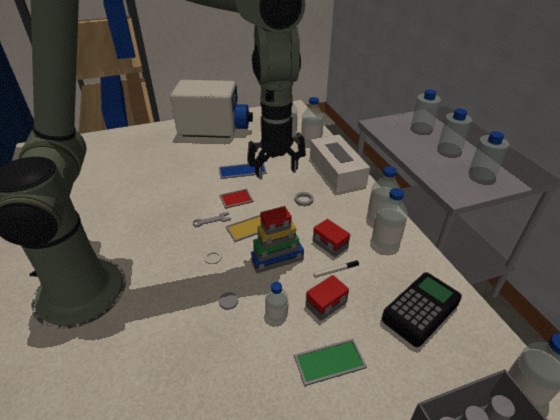

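The scene view shows the row: blue cradle (412,199), red cradle (352,202), yellow cradle (304,219), pile (257,225), bottle (180,245) and green cradle (120,304). Red cases: the pile top (254,195), plus two decoys on the table at (192,288) and (296,288). I choose the pile top because the description has it on the yellow case and it is the smallest.

```bash
cat > seg.py <<'E'
from h import *
def seg(n,im,seed,z,tol=14,smin=90):
    hsv=cv2.cvtColor(im,cv2.COLOR_RGB2HSV).astype(int); h0=hsv[seed[1],seed[0],0]
    dh=np.abs(hsv[...,0]-h0); dh=np.minimum(dh,180-dh)
    m=((dh<tol)&(hsv[...,1]>smin)).astype(np.uint8)
    _,l=cv2.connectedComponents(m,connectivity=4); mm=(l==l[seed[1],seed[0]]).astype(np.uint8)
    c=max(cv2.findContours(mm,0,1)[0],key=len)[:,0]
    w=px2w(n,c,z)[:,:2]; (x,y),(a,b),th=cv2.minAreaRect((w*1000).astype(np.float32))
    if a<b: a,b,th=b,a,th+90
    th=(th+90)%180-90
    return [round(float(v),1) for v in(x,y,a,b,th)]
E
python3 - <<'E'
from seg import *
S=cv2.imread('pics/scene0.png')[:,:,::-1];D=cv2.imread('pics/side0.png')[:,:,::-1]
for k,a,b in(("blue",(412,199),(240,171)),("red",(352,202),(236,198)),("yel",(304,219),(243,229)),("green",(120,304),(330,362))):
    print(k,seg("scene",S,a,.003),seg("side",D,b,.003))
c1=cv2.resize(S[170:290,160:320],None,fx=5,fy=5,interpolation=2)[:,:,::-1]
cv2.imwrite('pics/c1.png',c1)
c2=cv2.resize(D[195:325,225:355],None,fx=4.6,fy=4.6,interpolation=2)[:,:,::-1]
cv2.imwrite('pics/c2.png',c2)
E
```

```text
blue [550.6, 399.3, 151.3, 56.4, -7.7] [541.5, 404.3, 131.2, 60.7, -7.0]
red [486.3, 243.7, 83.5, 60.4, 1.5] [490.7, 246.1, 89.3, 62.2, 1.3]
yel [483.0, 87.4, 109.3, 61.4, 8.1] [529.5, 66.3, 191.6, 120.7, 6.2]
green [533.5, -403.5, 128.0, 60.3, -3.0] [537.2, -402.0, 134.4, 61.4, -3.0]
```

View pics/c1.png

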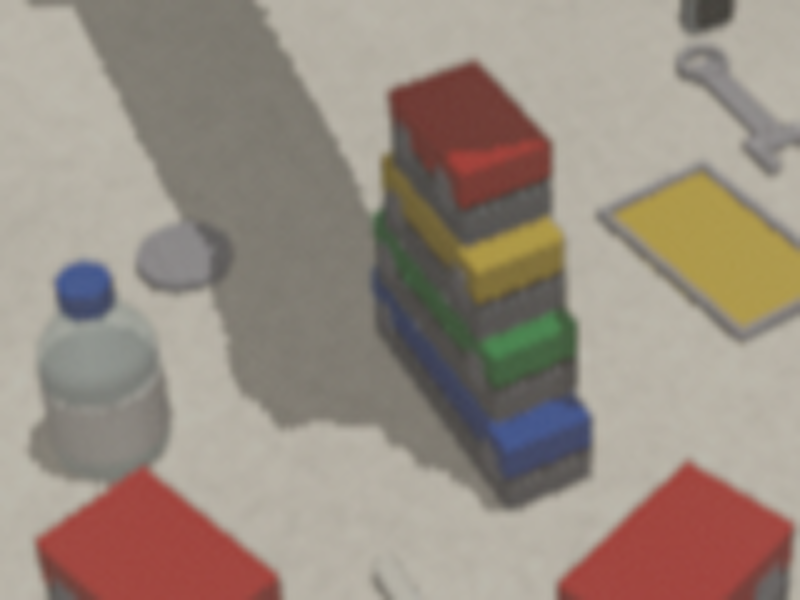

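View pics/c2.png

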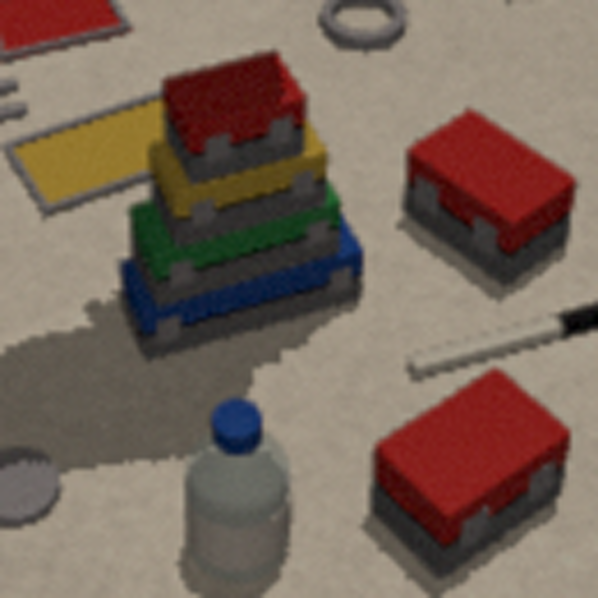

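The crops confirm the pile: red on yellow on green on blue, length roughly along x. The decoy reds stand on the table. Next I measure the red top and rectify the pile.

```bash
python3 - <<'E'
from h import *
a=np.array([(390,95),(475,63),(550,147),(452,155)])/5+[160,170]
p=px2w("scene",a,.176); print("scene red",(p*1e3).round(),(p[:3:2].mean(0)*1e3).round())
b=np.array([(165,83),(273,53),(303,98),(188,135)])/4.6+[225,195]
p=px2w("side",b,.176); print("side red",(p*1e3).round(),(p[:3:2].mean(0)*1e3).round())
b=np.array([(238,405+15)])/4.6+[225,195]; print("bottle cap",px2w("side",b,.1)*1e3, px2w("scene",[(84/5+160,278/5+170)],.1)*1e3)
b=np.array([(10,150),(45,210)])/4.6+[225,195]; print("ycradle left edge side",px2w("side",b,.006)*1e3)
E
```

```text
scene red [[496. -98. 176.]
 [492. -54. 176.]
 [561. -53. 176.]
 [546. -92. 176.]] [528. -75. 176.]
side red [[ 489.  -58.  176.]
 [ 555.  -53.  176.]
 [ 557.  -96.  176.]
 [ 488. -104.  176.]] [523. -77. 176.]
bottle cap [[ 469.27688671 -237.97131525  100.        ]] [[ 462.22912531 -236.92966675  100.        ]]
ycradle left edge side [[426.37657757 104.49844534   6.        ]
 [433.8558462   40.66000263   6.        ]]
```

Call:
arm_command(steps=[{"claw": 0, "offset": [-10, -6, -20], "twist": [0, 0, -0.12]}, {"claw": 0, "offset": [0, 0, -20], "twist": [0, 0, -0.12]}, {"claw": 0, "offset": [0, 0, -20], "twist": [0, 0, -0.12]}, {"claw": 0, "offset": [0, 0, -20], "twist": [0, 0, -0.12]}, {"claw": 0, "offset": [0, 0, -10], "twist": [0, 0, -0.12]}])

```text
t: 0.57
ee_pos: [0.5446, -0.0101, 0.3235]
tool_rot: [0.001, 0.464, 0.886, 0.0]
contact_force: [0.1, 0.7, -0.6]
width: 1.004
finger_force: 0.0
```

Call:
arm_command(steps=[{"claw": 0, "twist": [0, 0, -0.12]}, {"claw": 0, "twist": [0, 0, -0.12]}, {"claw": 0, "twist": [0, 0, -0.12]}, {"claw": 0, "twist": [0, 0, -0.12]}, {"claw": 0, "twist": [0, 0, -0.12]}])

```text
invalid input at $.steps[0]: expected keys claw, offset, twist
```

Call:
arm_command(steps=[{"claw": 0, "twist": [0, 0, -0.12]}, {"claw": 0, "twist": [0, 0, -0.12]}, {"claw": 0, "twist": [0, 0, -0.12]}, {"claw": 0}, {"claw": 0}])

```text
invalid input at $.steps[0]: expected keys claw, offset, twist
```

Call:
arm_command(steps=[{"claw": 0, "offset": [0, 0, 0], "twist": [0, 0, -0.12]}, {"claw": 0, "offset": [0, 0, 0], "twist": [0, 0, -0.12]}, {"claw": 0, "offset": [0, 0, 0], "twist": [0, 0, -0.12]}, {"claw": 0, "offset": [0, 0, 0], "twist": [0, 0, -0.12]}, {"claw": 0, "offset": [0, 0, 0], "twist": [0, 0, -0.12]}])

```text
t: 0.98
ee_pos: [0.5438, -0.0099, 0.321]
tool_rot: [-0.0, 0.181, 0.983, -0.0]
contact_force: [-0.1, 0.4, 0.2]
width: 1.0
finger_force: 0.0
```

Call:
arm_command(steps=[{"claw": 0, "offset": [0, 0, 0], "twist": [0, 0, -0.12]}, {"claw": 0, "offset": [0, 0, 0], "twist": [0, 0, -0.12]}, {"claw": 0, "offset": [0, 0, 0], "twist": [0, 0, -0.12]}, {"claw": 0, "offset": [0, -30, 0], "twist": [0, 0, -0.06]}, {"claw": 0, "offset": [20, -30, -20], "twist": [0, 0, 0]}])

```text
t: 1.4
ee_pos: [0.5252, -0.0703, 0.3374]
tool_rot: [-0.003, -0.028, 1.0, 0.001]
contact_force: [0.1, -1.1, -0.2]
width: 1.0
finger_force: 0.0
```

Call:
arm_command(steps=[{"claw": 0, "offset": [0, -5, 0], "twist": [0, 0, 0]}, {"claw": 0, "offset": [0, 0, 0], "twist": [0, 0, 0]}, {"claw": 0, "offset": [0, 0, 0], "twist": [0, 0, 0]}])

```text
t: 1.65
ee_pos: [0.5255, -0.0759, 0.341]
tool_rot: [0.0, -0.024, 1.0, 0.0]
contact_force: [-0.0, -0.6, -0.1]
width: 0.998
finger_force: 0.0
```

```bash
python3 - <<'E'
from h import *
im=snap("wrist","w1"); K,R,t=cam("wrist"); print(-R.T@t,R[2]); cv2.imwrite('pics/w1.png',cv2.resize(im,(800,600),interpolation=2)[:,:,::-1])
np.savez('w1.npz',K=K,R=R,t=t)
E
```

```text
[ 0.44879861 -0.07914892  0.48342234] [ 0.30312053  0.01517494 -0.95283139]
```

View pics/w1.png

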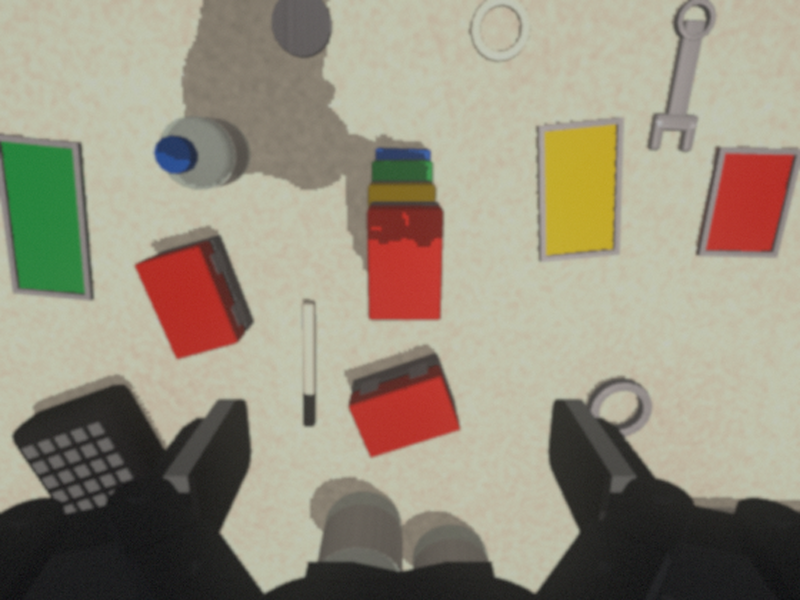

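The wrist view shows the pile with the red top at corners (370,205), (442,205), (441,319) and (369,319), and the yellow, green and blue ends behind it. It also shows the green, yellow and red cradles and the bottle with its cap at (177,155).

```bash
python3 - <<'E'
from h import *
z=np.load('w1.npz'); c=(z['K'],z['R'],z['t'])
def q(name,pts,h):
    p=px2w("w",np.array(pts)/(800/560),h,c)[:,:2]*1e3
    (x,y),s,th=cv2.minAreaRect(p.astype(np.float32)); print(name,p.round(1).tolist(),p.mean(0).round(1),np.round(s,1),round(th,1))
q("red",[(369,206),(442,206),(441,319),(369,319)],.176)
q("ylid far",[(370,183),(436,183)],.132);q("glid",[(373,160),(432,160)],.088);q("blid",[(377,150),(430,150)],.044)
q("green cr out",[(-2,136),(81,143),(92,298),(14,292)],.006)
q("yel cr out",[(538,125),(623,118),(621,252),(541,260)],.006)
q("red cr out",[(718,147),(798,150),(778,255),(697,254)],.006)
q("bottle cap",[(177,155)],.105)
E
```

```text
red [[486.5, -94.9], [484.4, -52.0], [554.7, -47.5], [556.9, -92.7]] [520.6 -71.8] [70.4 45.3] 2.8
ylid far [[476.8, -97.0], [474.7, -53.3]] [475.7 -75.1] [43.8  0. ] 92.8
glid [[463.7, -97.5], [461.6, -54.1]] [462.6 -75.8] [43.5  0. ] 92.8
blid [[457.3, -96.6], [455.2, -53.5]] [456.3 -75. ] [43.1  0. ] 92.8
green cr out [[462.5, -430.6], [464.9, -358.7], [608.2, -367.8], [605.7, -441.8]] [ 535.3 -399.8] [ 74.1 145.8] 86.4
yel cr out [[430.3, 41.4], [421.0, 114.5], [538.6, 133.9], [549.9, 59.9]] [484.9  87.4] [121.1  74.8] 8.8
red cr out [[440.8, 202.6], [439.9, 273.9], [534.2, 281.9], [537.0, 205.6]] [488. 241.] [96.2 76.4] 1.8
bottle cap [[466.4, -234.5]] [ 466.4 -234.5] [0. 0.] 0.0
```

Call:
arm_command(steps=[{"claw": 0, "offset": [5, 4, 35], "twist": [0, 0, 0]}, {"claw": 0, "offset": [0, 0, 40], "twist": [0, 0, 0]}, {"claw": 0, "offset": [0, 0, 40], "twist": [0, 0, 0]}, {"claw": 0, "offset": [0, 0, 35], "twist": [0, 0, 0]}, {"claw": 0, "offset": [0, 0, 25], "twist": [0, 0, 0]}])

```text
t: 2.12
ee_pos: [0.5183, -0.0702, 0.1625]
tool_rot: [-0.002, -0.026, 1.0, 0.001]
contact_force: [0.9, 0.1, -0.9]
width: 1.003
finger_force: 0.0
```

Call:
arm_command(steps=[{"claw": 0, "offset": [0, 0, 15], "twist": [0, 0, 0]}, {"claw": 0, "offset": [0, 0, 8], "twist": [0, 0, 0]}, {"claw": 0, "offset": [0, 0, 0], "twist": [0, 0, 0]}, {"claw": 0, "offset": [0, 0, 0], "twist": [0, 0, 0]}])

```text
t: 2.45
ee_pos: [0.5205, -0.0715, 0.1434]
tool_rot: [-0.0, -0.025, 1.0, 0.0]
contact_force: [0.6, 0.3, 0.6]
width: 0.998
finger_force: 0.0
```

Call:
arm_command(squeeze=35, steps=[{"claw": 255, "offset": [0, 0, 0], "twist": [0, 0, 0]}, {"claw": 255, "offset": [0, 0, 0], "twist": [0, 0, 0]}, {"claw": 255, "offset": [0, 0, 0], "twist": [0, 0, 0]}, {"claw": 255, "offset": [0, 0, 0], "twist": [0, 0, 0]}, {"claw": 255, "offset": [0, 0, 0], "twist": [0, 0, 0]}])

```text
t: 2.87
ee_pos: [0.5212, -0.0725, 0.1445]
tool_rot: [0.001, -0.025, 1.0, -0.0]
contact_force: [-0.2, -1.2, 5.7]
width: 0.534
finger_force: 36.7
```

Call:
arm_command(steps=[{"claw": 255, "offset": [0, 0, 0], "twist": [0, 0, 0]}, {"claw": 255, "offset": [0, 0, 0], "twist": [0, 0, 0]}, {"claw": 255, "offset": [0, 0, 0], "twist": [0, 0, 0]}])

```text
t: 3.12
ee_pos: [0.5212, -0.0725, 0.1444]
tool_rot: [0.001, -0.025, 1.0, -0.0]
contact_force: [-0.2, -0.1, 6.0]
width: 0.531
finger_force: 36.8
```

Call:
arm_command(steps=[{"claw": 255, "offset": [0, 0, -5], "twist": [0, 0, 0]}, {"claw": 255, "offset": [0, 0, -10], "twist": [0, 0, 0]}, {"claw": 255, "offset": [0, 0, -20], "twist": [0, 0, 0]}, {"claw": 255, "offset": [0, 0, -20], "twist": [0, 0, 0]}, {"claw": 255, "offset": [0, 0, -10], "twist": [0, 0, 0]}])

```text
t: 3.53
ee_pos: [0.521, -0.0724, 0.2109]
tool_rot: [0.001, -0.025, 1.0, -0.0]
contact_force: [-0.1, -0.2, -1.8]
width: 0.531
finger_force: 36.1
```

Call:
arm_command(steps=[{"claw": 255, "offset": [0, 10, 0], "twist": [0, 0, 0]}, {"claw": 255, "offset": [5, 20, 0], "twist": [0, 0, 0]}, {"claw": 255, "offset": [5, 30, 0], "twist": [0, 0, 0]}, {"claw": 255, "offset": [5, 35, 0], "twist": [0, 0, 0]}, {"claw": 255, "offset": [5, 35, 0], "twist": [0, 0, 0]}])

```text
t: 3.95
ee_pos: [0.4925, 0.0582, 0.2072]
tool_rot: [-0.001, -0.024, 1.0, 0.0]
contact_force: [0.8, 0.6, -1.3]
width: 0.536
finger_force: 36.2
```

Call:
arm_command(steps=[{"claw": 255, "offset": [5, 35, 0], "twist": [0, 0, 0]}, {"claw": 255, "offset": [10, 35, 0], "twist": [0, 0, 0]}, {"claw": 255, "offset": [5, 35, 0], "twist": [0, 0, 0.02]}, {"claw": 255, "offset": [0, 30, 0], "twist": [0, 0, 0]}, {"claw": 255, "offset": [0, 20, 0], "twist": [0, 0, 0]}])

```text
t: 4.37
ee_pos: [0.4653, 0.2137, 0.2074]
tool_rot: [-0.001, -0.016, 1.0, 0.0]
contact_force: [0.4, 0.4, -1.4]
width: 0.532
finger_force: 36.2
```

Call:
arm_command(steps=[{"claw": 255, "offset": [5, 10, 0], "twist": [0, 0, 0]}, {"claw": 255, "offset": [0, 10, 0], "twist": [0, 0, 0]}, {"claw": 255, "offset": [0, 5, 0], "twist": [0, 0, 0]}, {"claw": 255, "offset": [0, 0, 0], "twist": [0, 0, 0]}, {"claw": 255, "offset": [0, 0, 0], "twist": [0, 0, 0]}])

```text
t: 4.78
ee_pos: [0.4616, 0.2348, 0.208]
tool_rot: [-0.0, -0.014, 1.0, -0.0]
contact_force: [-0.2, -0.6, -1.7]
width: 0.532
finger_force: 36.2
```

```bash
python3 - <<'E'
from h import *
im=snap("wrist","w2"); K,R,t=cam("wrist"); cv2.imwrite('pics/w2.png',cv2.resize(im,(800,600),interpolation=2)[:,:,::-1])
np.savez('w2.npz',K=K,R=R,t=t)
E
```

```text
(no output)
```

View pics/w2.png

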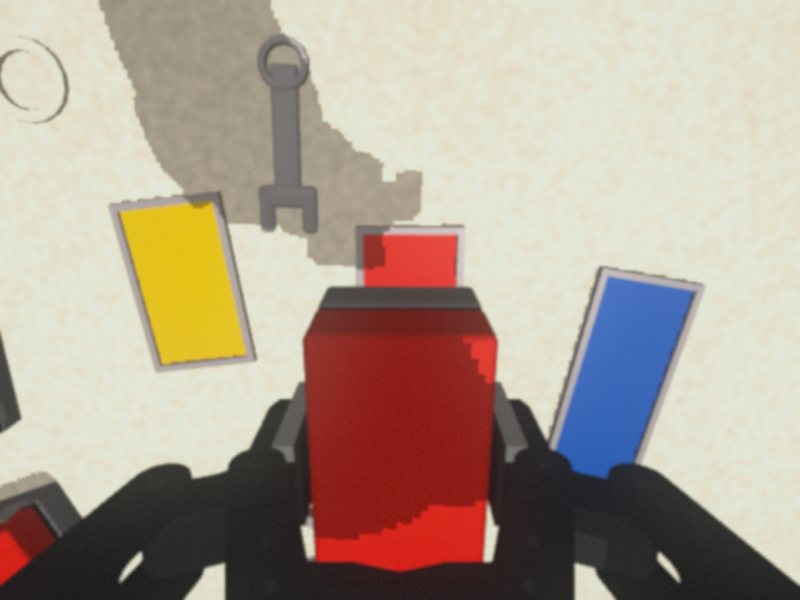

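The wrist view shows the red case held level. Behind it the red cradle's back outer corners are at (357,227) and (464,226). The yellow cradle corners are (111,206), (219,194), (255,360) and (157,371), and the blue cradle's back corners are (602,267) and (703,286).

```bash
python3 - <<'E'
from h import *
z=np.load('w2.npz'); c=(z['K'],z['R'],z['t'])
def q(name,pts,h):
    p=px2w("w",np.array(pts)/(800/560),h,c)[:,:2]*1e3; print(name,p.round(1).tolist(),p.mean(0).round(1)); return p
p=q("red back",[(357,227),(464,226)],.006); d=p[1]-p[0]; d/=np.linalg.norm(d); L=np.array([d[1],-d[0]])
print("red centre",p.mean(0)+49*L,"yaw",np.arctan2(L[1],L[0]))
p=q("blue back",[(602,267),(703,286)],.006); d=p[1]-p[0]; d/=np.linalg.norm(d); L=np.array([d[1],-d[0]])
print("blue centre",p.mean(0)+85*L,"yaw",np.arctan2(L[1],L[0]))
q("yel",[(111,206),(219,194),(255,360),(157,371)],.006)
# held case back top edge, expected z
for h in(.215,.22,.225,.23,.235): q("heldtop %g"%h,[(306,340),(496,340)],h)
E
```

```text
red back [[441.1, 205.7], [438.5, 277.1]] [439.8 241.4]
red centre [488.74282546 243.19981625] yaw 0.03700310248427286
blue back [[463.9, 373.2], [475.4, 445.0]] [469.6 409.1]
blue centre [553.53711759 395.64126869] yaw -0.15877629303740343
yel [[431.7, 43.4], [421.9, 115.2], [539.7, 132.1], [550.4, 60.1]] [485.9  87.7]
heldtop 0.215 [[439.4, 207.7], [437.9, 261.2]] [438.6 234.5]
heldtop 0.22 [[437.4, 208.6], [435.9, 260.2]] [436.6 234.4]
heldtop 0.225 [[435.4, 209.6], [434.0, 259.1]] [434.7 234.3]
heldtop 0.23 [[433.4, 210.5], [432.0, 258.1]] [432.7 234.3]
heldtop 0.235 [[431.4, 211.4], [430.1, 257.0]] [430.7 234.2]
```

Call:
arm_command(steps=[{"claw": 255, "offset": [-13, 4, 10], "twist": [0, 0, 0]}, {"claw": 255, "offset": [-13, 4, 25], "twist": [0, 0, 0]}, {"claw": 255, "offset": [0, 0, 30], "twist": [0, 0, 0]}, {"claw": 255, "offset": [0, 0, 35], "twist": [0, 0, 0]}, {"claw": 255, "offset": [0, 0, 35], "twist": [0, 0, 0]}])

```text
t: 5.25
ee_pos: [0.4885, 0.2432, 0.0725]
tool_rot: [0.001, -0.014, 1.0, 0.0]
contact_force: [0.3, -0.1, -0.6]
width: 0.529
finger_force: 36.2
```

Call:
arm_command(steps=[{"claw": 255, "offset": [0, 0, 25], "twist": [0, 0, 0]}, {"claw": 255, "offset": [0, 0, 15], "twist": [0, 0, 0]}, {"claw": 255, "offset": [0, 0, 8], "twist": [0, 0, 0]}, {"claw": 255, "offset": [0, 0, 4], "twist": [0, 0, 0]}, {"claw": 255, "offset": [0, 0, 0], "twist": [0, 0, 0]}])

```text
t: 5.67
ee_pos: [0.4875, 0.2435, 0.0211]
tool_rot: [-0.0, -0.014, 1.0, -0.0]
contact_force: [0.5, -0.6, -0.7]
width: 0.532
finger_force: 36.2
```

Call:
arm_command(steps=[{"claw": 255, "offset": [0, 0, 3], "twist": [0, 0, 0]}, {"claw": 255, "offset": [0, 0, 2], "twist": [0, 0, 0]}, {"claw": 255, "offset": [0, 0, 1], "twist": [0, 0, 0]}, {"claw": 255, "offset": [0, 0, 0], "twist": [0, 0, 0]}, {"claw": 255, "offset": [0, 0, 0], "twist": [0, 0, 0]}])

```text
t: 6.08
ee_pos: [0.4876, 0.2443, 0.0157]
tool_rot: [0.0, -0.015, 1.0, 0.0]
contact_force: [0.1, -0.6, -1.3]
width: 0.533
finger_force: 36.2
```

Call:
arm_command(steps=[{"claw": 255, "offset": [0, 0, 1], "twist": [0, 0, 0]}, {"claw": 255, "offset": [0, 0, 0], "twist": [0, 0, 0]}, {"claw": 255, "offset": [0, 0, 0], "twist": [0, 0, 0]}])

```text
t: 6.33
ee_pos: [0.4876, 0.2443, 0.0155]
tool_rot: [0.0, -0.015, 1.0, 0.0]
contact_force: [-1.9, -0.9, 7.2]
width: 0.536
finger_force: 37.3
```

Call:
arm_command(steps=[{"claw": 0, "offset": [0, 0, 0], "twist": [0, 0, 0]}, {"claw": 0, "offset": [0, 0, 0], "twist": [0, 0, 0]}, {"claw": 0, "offset": [0, 0, 0], "twist": [0, 0, 0]}, {"claw": 0, "offset": [0, 0, 0], "twist": [0, 0, 0]}, {"claw": 0, "offset": [0, 0, -15], "twist": [0, 0, 0]}])

```text
t: 6.75
ee_pos: [0.4853, 0.2434, 0.0271]
tool_rot: [-0.002, -0.015, 1.0, -0.001]
contact_force: [-0.5, 0.1, -0.6]
width: 1.001
finger_force: 0.0
```

Call:
arm_command(steps=[{"claw": 0, "offset": [0, 0, -35], "twist": [0, 0, 0]}, {"claw": 0, "offset": [0, 0, -40], "twist": [0, 0, 0]}, {"claw": 0, "offset": [0, 0, -40], "twist": [0, 0, 0]}, {"claw": 0, "offset": [0, -20, -40], "twist": [0, 0, 0]}, {"claw": 0, "offset": [0, -40, -40], "twist": [0, 0, 0]}])

```text
t: 7.17
ee_pos: [0.4894, 0.1975, 0.2141]
tool_rot: [0.002, -0.017, 1.0, 0.001]
contact_force: [1.6, -0.1, -0.3]
width: 1.002
finger_force: 0.0
```

Call:
arm_command(steps=[{"claw": 0, "offset": [-5, -40, -35], "twist": [0, 0, 0]}, {"claw": 0, "offset": [-5, -40, 0], "twist": [0, 0, 0]}, {"claw": 0, "offset": [-5, -40, 0], "twist": [0, 0, 0]}, {"claw": 0, "offset": [-5, -40, 0], "twist": [0, 0, 0]}, {"claw": 0, "offset": [-5, -40, 0], "twist": [0, 0, -0.02]}])

```text
t: 7.58
ee_pos: [0.5182, 0.0039, 0.2387]
tool_rot: [0.0, -0.025, 1.0, -0.0]
contact_force: [0.8, 0.4, -0.5]
width: 1.002
finger_force: 0.0
```

Call:
arm_command(steps=[{"claw": 0, "offset": [0, -35, 0], "twist": [0, 0, 0]}, {"claw": 0, "offset": [0, -18, 0], "twist": [0, 0, 0]}, {"claw": 0, "offset": [0, 0, 0], "twist": [0, 0, 0]}, {"claw": 0, "offset": [0, 0, 0], "twist": [0, 0, 0]}])

```text
t: 7.92
ee_pos: [0.5206, -0.048, 0.2381]
tool_rot: [-0.0, -0.023, 1.0, 0.0]
contact_force: [-0.7, 0.0, 0.3]
width: 0.997
finger_force: 0.0
```

```bash
python3 - <<'E'
from h import *
im=snap("wrist","w3"); K,R,t=cam("wrist"); cv2.imwrite('pics/w3.png',cv2.resize(im,(800,600),interpolation=2)[:,:,::-1])
np.savez('w3.npz',K=K,R=R,t=t)
E
```

```text
(no output)
```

View pics/w3.png

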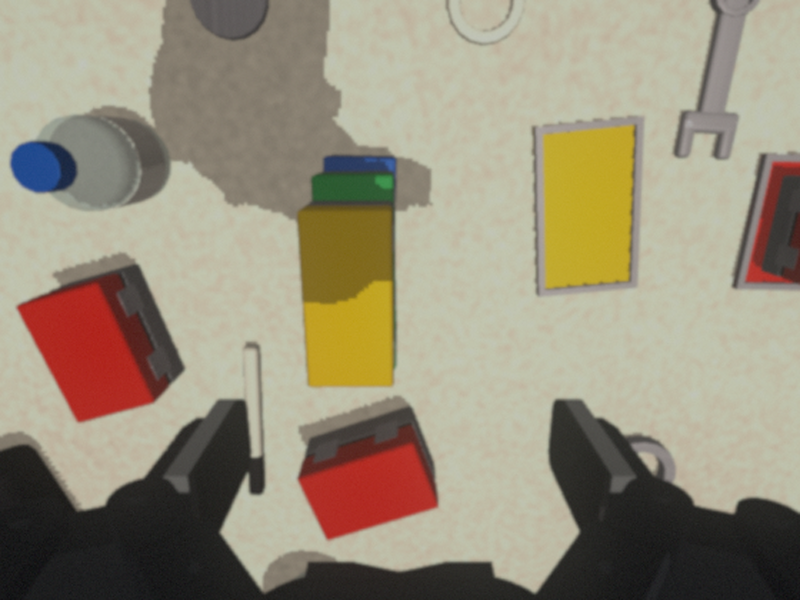

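The yellow case tops the pile at (299,208), (394,207), (394,385) and (309,386). The yellow cradle is at (535,127), (643,118), (637,285) and (540,295), and the red case is lying in its cradle on the right.

```bash
cat >> h.py <<'E'
def q(f,name,pts,h):
    z=np.load(f+'.npz'); c=(z['K'],z['R'],z['t'])
    p=px2w("w",np.array(pts)/(800/560),h,c)[:,:2]*1e3
    (x,y),s,th=cv2.minAreaRect(p.astype(np.float32)); print(name,p.round(1).tolist(),p.mean(0).round(1),np.round(s,1),round(th,1))
E
python3 - <<'E'
from h import *
q("w3","yel",[(299,208),(394,207),(394,385),(309,386)],.132)
q("w3","glid",[(313,175),(395,173)],.088);q("w3","blid",[(325,157),(396,157)],.044)
q("w3","ycr",[(535,127),(643,118),(637,285),(540,295)],.006)
E
```

```text
yel [[477.0, -96.9], [474.3, -51.7], [567.8, -47.4], [570.6, -92.5]] [522.4 -72.1] [94.2 45.3] 2.6
glid [[464.5, -97.1], [461.2, -52.1]] [462.8 -74.6] [45.1  0. ] 94.1
blid [[456.2, -96.5], [454.1, -52.1]] [455.1 -74.3] [44.5  0. ] 92.8
ycr [[430.9, 42.0], [421.5, 114.8], [538.9, 132.9], [550.2, 61.1]] [485.4  87.7] [120.9  73.4] 8.9
```

Call:
arm_command(steps=[{"claw": 0, "offset": [-1, -24, 15], "twist": [0, 0, 0]}, {"claw": 0, "offset": [0, 0, 40], "twist": [0, 0, 0]}, {"claw": 0, "offset": [0, 0, 40], "twist": [0, 0, 0]}, {"claw": 0, "offset": [0, 0, 25], "twist": [0, 0, 0]}, {"claw": 0, "offset": [0, 0, 12], "twist": [0, 0, 0]}])

```text
t: 8.38
ee_pos: [0.5202, -0.0687, 0.1026]
tool_rot: [-0.003, -0.026, 1.0, 0.001]
contact_force: [0.2, 0.3, -0.1]
width: 1.0
finger_force: 0.0
```

Call:
arm_command(steps=[{"claw": 0, "offset": [0, 0, 7], "twist": [0, 0, 0]}, {"claw": 0, "offset": [0, 0, 0], "twist": [0, 0, 0]}, {"claw": 0, "offset": [0, 0, 0], "twist": [0, 0, 0]}])

```text
t: 8.63
ee_pos: [0.5234, -0.0703, 0.0999]
tool_rot: [0.0, -0.025, 1.0, -0.0]
contact_force: [0.6, -0.9, 0.3]
width: 1.0
finger_force: 0.0
```

Call:
arm_command(steps=[{"claw": 0, "offset": [0, -2, 0], "twist": [0, 0, 0]}, {"claw": 0, "offset": [0, 0, 0], "twist": [0, 0, 0]}, {"claw": 255, "offset": [0, 0, 0], "twist": [0, 0, 0]}, {"claw": 255, "offset": [0, 0, 0], "twist": [0, 0, 0]}, {"claw": 255, "offset": [0, 0, 0], "twist": [0, 0, 0]}])

```text
t: 9.05
ee_pos: [0.5234, -0.0734, 0.0998]
tool_rot: [0.0, -0.025, 1.0, -0.0]
contact_force: [-0.1, 0.3, 0.1]
width: 0.606
finger_force: 0.0
```

Call:
arm_command(steps=[{"claw": 255, "offset": [0, 0, 0], "twist": [0, 0, 0]}, {"claw": 255, "offset": [0, 0, 0], "twist": [0, 0, 0]}, {"claw": 255, "offset": [0, 0, 0], "twist": [0, 0, 0]}, {"claw": 255, "offset": [0, 0, 0], "twist": [0, 0, 0]}])

```text
t: 9.38
ee_pos: [0.5235, -0.0734, 0.0999]
tool_rot: [0.0, -0.025, 1.0, -0.0]
contact_force: [-1.8, -0.8, 5.3]
width: 0.536
finger_force: 36.9
```

Call:
arm_command(steps=[{"claw": 255, "offset": [0, 0, -5], "twist": [0, 0, 0]}, {"claw": 255, "offset": [0, 0, -10], "twist": [0, 0, 0]}, {"claw": 255, "offset": [0, 0, -20], "twist": [0, 0, 0]}, {"claw": 255, "offset": [0, 0, -10], "twist": [0, 0, 0]}, {"claw": 255, "offset": [0, 0, 0], "twist": [0, 0, 0]}])

```text
t: 9.8
ee_pos: [0.5249, -0.0736, 0.1469]
tool_rot: [0.002, -0.025, 1.0, -0.001]
contact_force: [0.1, -0.9, -1.6]
width: 0.534
finger_force: 36.2
```

Call:
arm_command(steps=[{"claw": 255, "offset": [2, 10, 0], "twist": [0, 0, 0]}, {"claw": 255, "offset": [5, 25, 0], "twist": [0, 0, 0]}, {"claw": 255, "offset": [7, 35, 0], "twist": [0, 0, 0]}, {"claw": 255, "offset": [7, 35, 0], "twist": [0, 0, 0]}, {"claw": 255, "offset": [5, 30, 0], "twist": [0, 0, 0]}])

```text
t: 10.22
ee_pos: [0.4881, 0.0626, 0.1432]
tool_rot: [-0.001, -0.025, 1.0, 0.001]
contact_force: [0.7, 0.7, -1.7]
width: 0.533
finger_force: 36.3
```

Call:
arm_command(steps=[{"claw": 255, "offset": [4, 20, 0], "twist": [0, 0, -0.05]}, {"claw": 255, "offset": [0, 8, 0], "twist": [0, 0, -0.05]}, {"claw": 255, "offset": [0, 0, 10], "twist": [0, 0, 0]}, {"claw": 255, "offset": [0, 0, 20], "twist": [0, 0, 0]}, {"claw": 255, "offset": [0, 0, 20], "twist": [0, 0, 0]}])

```text
t: 10.63
ee_pos: [0.4847, 0.0882, 0.0932]
tool_rot: [0.0, -0.074, 0.997, -0.0]
contact_force: [-0.3, 0.6, -2.4]
width: 0.529
finger_force: 36.4
```

Call:
arm_command(steps=[{"claw": 255, "offset": [0, 0, 10], "twist": [0, 0, 0]}, {"claw": 255, "offset": [0, 0, 0], "twist": [0, 0, 0]}, {"claw": 255, "offset": [0, 0, 0], "twist": [0, 0, 0]}])

```text
t: 10.88
ee_pos: [0.4838, 0.0877, 0.0835]
tool_rot: [-0.001, -0.074, 0.997, 0.0]
contact_force: [-0.0, -0.6, -0.9]
width: 0.532
finger_force: 36.3
```

Call:
arm_command(steps=[{"claw": 255, "offset": [-2.5, 0, 20], "twist": [0, 0, 0]}, {"claw": 255, "offset": [0, 0, 25], "twist": [0, 0, 0]}, {"claw": 255, "offset": [0, 0, 12], "twist": [0, 0, 0]}, {"claw": 255, "offset": [0, 0, 5], "twist": [0, 0, 0]}, {"claw": 255, "offset": [0, 0, 3], "twist": [0, 0, 0]}])

```text
t: 11.3
ee_pos: [0.4874, 0.0882, 0.0194]
tool_rot: [0.0, -0.074, 0.997, -0.0]
contact_force: [-0.3, -0.6, -0.9]
width: 0.532
finger_force: 36.3
```

Call:
arm_command(steps=[{"claw": 255, "offset": [0, 0, 2], "twist": [0, 0, 0]}, {"claw": 255, "offset": [0, 0, 1], "twist": [0, 0, 0]}, {"claw": 255, "offset": [0, 0, 0], "twist": [0, 0, 0]}, {"claw": 255, "offset": [0, 0, 0], "twist": [0, 0, 0]}])

```text
t: 11.63
ee_pos: [0.4879, 0.0885, 0.0171]
tool_rot: [0.001, -0.075, 0.997, -0.0]
contact_force: [-0.0, 0.3, -1.5]
width: 0.537
finger_force: 36.3
```

Call:
arm_command(steps=[{"claw": 255, "offset": [1, 0, 1], "twist": [0, 0, 0]}, {"claw": 255, "offset": [0, 0, 1], "twist": [0, 0, 0]}, {"claw": 255, "offset": [0, 0, 0.5], "twist": [0, 0, 0]}, {"claw": 255, "offset": [0, 0, 0], "twist": [0, 0, 0]}])

```text
t: 11.97
ee_pos: [0.4864, 0.0883, 0.0148]
tool_rot: [0.0, -0.075, 0.997, -0.0]
contact_force: [-2.2, -1.1, 9.5]
width: 0.535
finger_force: 37.4
```

Call:
arm_command(steps=[{"claw": 0, "offset": [0, 0, 0], "twist": [0, 0, 0]}, {"claw": 0, "offset": [0, 0, 0], "twist": [0, 0, 0]}, {"claw": 0, "offset": [0, 0, 0], "twist": [0, 0, 0]}, {"claw": 0, "offset": [0, 0, 0], "twist": [0, 0, 0]}, {"claw": 0, "offset": [0, 0, -15], "twist": [0, 0, 0]}])

```text
t: 12.38
ee_pos: [0.4841, 0.0882, 0.0269]
tool_rot: [-0.002, -0.074, 0.997, 0.0]
contact_force: [-0.1, -0.2, -0.8]
width: 1.001
finger_force: 0.0
```

Call:
arm_command(steps=[{"claw": 0, "offset": [0, 0, -35], "twist": [0, 0, 0]}, {"claw": 0, "offset": [0, 0, -40], "twist": [0, 0, 0]}, {"claw": 0, "offset": [0, 0, -40], "twist": [0, 0, 0]}, {"claw": 0, "offset": [0, 0, -40], "twist": [0, 0, 0.05]}, {"claw": 0, "offset": [0, -20, -20], "twist": [0, 0, 0.05]}])

```text
t: 12.8
ee_pos: [0.4897, 0.0703, 0.2086]
tool_rot: [0.003, -0.025, 1.0, 0.001]
contact_force: [1.5, -0.1, 0.2]
width: 1.007
finger_force: 0.0
```

Call:
arm_command(steps=[{"claw": 0, "offset": [-5, -35, 0], "twist": [0, 0, 0]}, {"claw": 0, "offset": [-8, -35, 0], "twist": [0, 0, 0]}, {"claw": 0, "offset": [-8, -35, 0], "twist": [0, 0, 0]}, {"claw": 0, "offset": [-5, -25, 0], "twist": [0, 0, 0]}, {"claw": 0, "offset": [0, -10, 0], "twist": [0, 0, 0]}])

```text
t: 13.22
ee_pos: [0.5221, -0.0734, 0.2038]
tool_rot: [0.001, -0.023, 1.0, -0.001]
contact_force: [-0.4, 0.2, 0.7]
width: 0.999
finger_force: 0.0
```

Call:
arm_command(steps=[{"claw": 0, "offset": [0, 0, 0], "twist": [0, 0, 0]}, {"claw": 0, "offset": [0, 0, 0], "twist": [0, 0, 0]}, {"claw": 0, "offset": [0, 0, 0], "twist": [0, 0, 0]}])

```text
t: 13.47
ee_pos: [0.5203, -0.0688, 0.2035]
tool_rot: [-0.001, -0.025, 1.0, 0.0]
contact_force: [-0.0, -0.4, 0.0]
width: 0.998
finger_force: 0.0
```

```bash
python3 - <<'E'
from h import *
im=snap("wrist","w4"); K,R,t=cam("wrist"); cv2.imwrite('pics/w4.png',cv2.resize(im,(800,600),interpolation=2)[:,:,::-1])
np.savez('w4.npz',K=K,R=R,t=t)
E
```

```text
(no output)
```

View pics/w4.png

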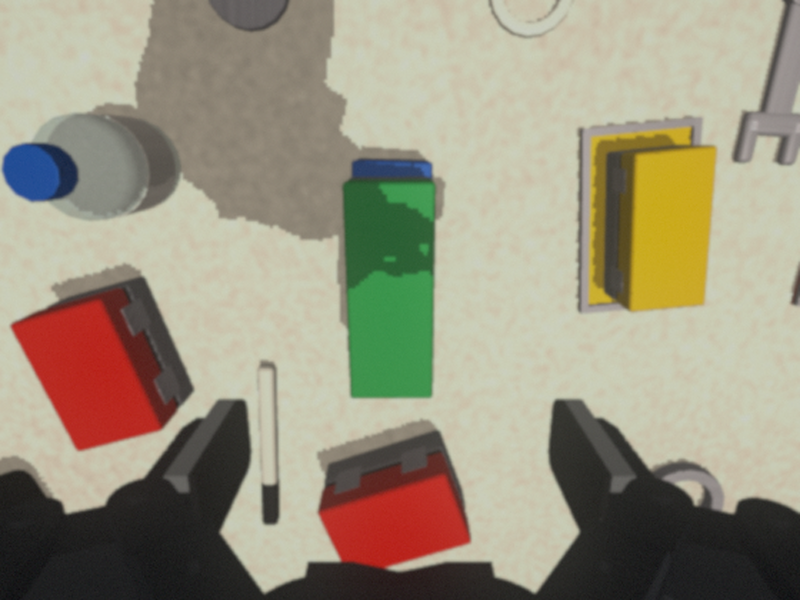

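The green top is at (345,182), (435,181), (433,397) and (351,397). The yellow case is seated in its cradle, with its top at (636,149), (715,147), (705,304) and (632,309).

```bash
python3 - <<'E'
from h import *
q("w4","green",[(345,182),(435,181),(433,397),(351,397)],.088)
q("w4","bl",[(353,161),(432,162)],.044)
q("w4","yelcase",[(636,149),(715,147),(705,304),(632,309)],.047)
q("w4","cap",[(40,172)],.105)
E
```

```text
green [[464.6, -97.8], [461.9, -54.1], [578.7, -46.8], [581.0, -92.3]] [521.6 -72.8] [117.1  45.6] 2.9
bl [[456.3, -97.9], [454.6, -53.3]] [455.5 -75.6] [44.5  0. ] 92.2
yelcase [[441.9, 58.9], [438.6, 102.4], [529.1, 117.8], [534.5, 74.2]] [486.   88.3] [95.7 44. ] 9.3
cap [[465.8, -234.1]] [ 465.8 -234.1] [0. 0.] 0.0
```

Call:
arm_command(steps=[{"claw": 0, "offset": [-1, -4, 20], "twist": [0, 0, 0]}, {"claw": 0, "offset": [0, 0, 40], "twist": [0, 0, 0]}, {"claw": 0, "offset": [0, 0, 40], "twist": [0, 0, 0]}, {"claw": 0, "offset": [0, 0, 28], "twist": [0, 0, 0]}, {"claw": 0, "offset": [0, 0, 14], "twist": [0, 0, 0]}])

```text
t: 13.93
ee_pos: [0.5193, -0.0718, 0.0583]
tool_rot: [-0.003, -0.026, 1.0, 0.001]
contact_force: [-0.5, -1.0, 0.2]
width: 1.005
finger_force: 0.0
```

Call:
arm_command(steps=[{"claw": 0, "offset": [0, 0, 6], "twist": [0, 0, 0]}, {"claw": 0, "offset": [0, 0, 0], "twist": [0, 0, 0]}, {"claw": 0, "offset": [0, 0, 0], "twist": [0, 0, 0]}])

```text
t: 14.18
ee_pos: [0.5227, -0.0734, 0.0565]
tool_rot: [0.0, -0.025, 1.0, -0.0]
contact_force: [0.0, -0.4, 0.1]
width: 0.997
finger_force: 0.0
```

Call:
arm_command(steps=[{"claw": 255, "offset": [0, 0, 0], "twist": [0, 0, 0]}, {"claw": 255, "offset": [0, 0, 0], "twist": [0, 0, 0]}, {"claw": 255, "offset": [0, 0, 0], "twist": [0, 0, 0]}, {"claw": 255, "offset": [0, 0, 0], "twist": [0, 0, 0]}, {"claw": 255, "offset": [0, 0, 0], "twist": [0, 0, 0]}])

```text
t: 14.6
ee_pos: [0.5231, -0.0741, 0.057]
tool_rot: [0.001, -0.025, 1.0, -0.0]
contact_force: [-0.6, 1.6, 6.9]
width: 0.534
finger_force: 35.8
```

Call:
arm_command(steps=[{"claw": 255, "offset": [0, 0, 0], "twist": [0, 0, 0]}, {"claw": 255, "offset": [0, 0, 0], "twist": [0, 0, 0]}, {"claw": 255, "offset": [0, 0, -5], "twist": [0, 0, 0]}, {"claw": 255, "offset": [0, 0, -10], "twist": [0, 0, 0]}, {"claw": 255, "offset": [0, 0, -20], "twist": [0, 0, 0]}])

```text
t: 15.02
ee_pos: [0.5203, -0.0737, 0.0899]
tool_rot: [-0.002, -0.024, 1.0, 0.001]
contact_force: [0.0, -0.1, -2.4]
width: 0.53
finger_force: 36.4
```

Call:
arm_command(steps=[{"claw": 255, "offset": [0, 0, -30], "twist": [0, 0, 0]}, {"claw": 255, "offset": [0, 0, -30], "twist": [0, 0, 0]}, {"claw": 255, "offset": [0, 0, -25], "twist": [0, 0, 0]}, {"claw": 255, "offset": [0, 0, -10], "twist": [0, 0, 0]}, {"claw": 255, "offset": [0, 0, 0], "twist": [0, 0, 0]}])

```text
t: 15.43
ee_pos: [0.5239, -0.0747, 0.1888]
tool_rot: [0.003, -0.025, 1.0, -0.001]
contact_force: [0.4, -0.8, -2.0]
width: 0.537
finger_force: 36.5
```

Call:
arm_command(steps=[{"claw": 255, "offset": [2, -10, 0], "twist": [0, 0, 0]}, {"claw": 255, "offset": [3, -22, 0], "twist": [0, 0, 0]}, {"claw": 255, "offset": [3, -32, 0], "twist": [0, 0, 0]}, {"claw": 255, "offset": [3, -36, 0], "twist": [0, 0, 0]}, {"claw": 255, "offset": [3, -36, 0], "twist": [0, 0, 0]}])

```text
t: 15.85
ee_pos: [0.5131, -0.2116, 0.1833]
tool_rot: [-0.002, -0.025, 1.0, 0.001]
contact_force: [0.8, 0.2, -1.9]
width: 0.531
finger_force: 36.5
```

Call:
arm_command(steps=[{"claw": 255, "offset": [3, -36, 0], "twist": [0, 0, 0]}, {"claw": 255, "offset": [3, -36, 0], "twist": [0, 0, 0]}, {"claw": 255, "offset": [3, -36, 0], "twist": [0, 0, 0]}, {"claw": 255, "offset": [3, -36, 0], "twist": [0, 0, 0]}, {"claw": 255, "offset": [3, -27, 0], "twist": [0, 0, 0]}])

```text
t: 16.27
ee_pos: [0.5062, -0.3851, 0.1828]
tool_rot: [-0.002, -0.023, 1.0, 0.001]
contact_force: [0.3, -0.3, -1.8]
width: 0.535
finger_force: 36.5
```

Call:
arm_command(steps=[{"claw": 255, "offset": [3, -15, 0], "twist": [0, 0, 0.035]}, {"claw": 255, "offset": [0, -5, 0], "twist": [0, 0, 0.035]}, {"claw": 255, "offset": [0, 0, 0], "twist": [0, 0, 0.035]}, {"claw": 255, "offset": [0, 0, 0], "twist": [0, 0, 0]}, {"claw": 255, "offset": [0, 0, 0], "twist": [0, 0, 0]}])

```text
t: 16.68
ee_pos: [0.5051, -0.4015, 0.184]
tool_rot: [-0.001, 0.028, 1.0, 0.001]
contact_force: [-0.1, 0.8, -2.1]
width: 0.531
finger_force: 36.6
```

```bash
python3 - <<'E'
from h import *
im=snap("wrist","w5"); K,R,t=cam("wrist"); cv2.imwrite('pics/w5.png',cv2.resize(im,(800,600),interpolation=2)[:,:,::-1])
np.savez('w5.npz',K=K,R=R,t=t)
E
```

```text
(no output)
```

View pics/w5.png

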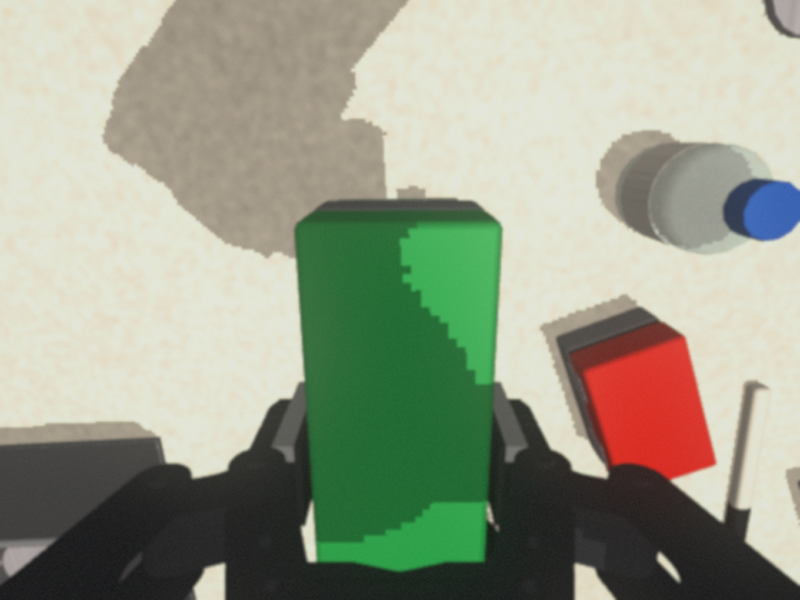

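```bash
python3 - <<'E'
from h import *
for h in(0,.03,.06): q("w5","tray",[(160,440),(0,445),(165,470)],h)
S=cv2.imread('pics/scene0.png')[:,:,::-1]
m=cv2.resize(S[260:400,60:240],None,fx=4,fy=4,interpolation=2)[:,:,::-1]; cv2.imwrite('pics/c3.png',m)
E
```

```text
tray [[625.3, -580.9], [622.9, -697.5], [650.6, -582.2]] [ 632.9 -620.2] [116.5  25.3] 87.2
tray [[607.3, -564.1], [605.1, -670.0], [630.3, -565.2]] [ 614.2 -599.8] [105.9  23. ] 88.8
tray [[589.3, -547.3], [587.3, -642.5], [610.0, -548.3]] [ 595.6 -579.3] [95.2 20.7] 88.8
```

Call:
arm_command(steps=[{"claw": 255, "offset": [-10, 0, 10], "twist": [0, 0, 0]}, {"claw": 255, "offset": [-15, 1, 20], "twist": [0, 0, 0]}, {"claw": 255, "offset": [-7, 1, 25], "twist": [0, 0, 0]}, {"claw": 255, "offset": [0, 0, 15], "twist": [0, 0, 0]}, {"claw": 255, "offset": [0, 0, 0], "twist": [0, 0, 0]}])

```text
t: 17.15
ee_pos: [0.537, -0.3991, 0.1107]
tool_rot: [-0.003, 0.027, 1.0, 0.003]
contact_force: [-0.1, 1.0, -1.8]
width: 0.532
finger_force: 36.5
```

View pics/c3.png

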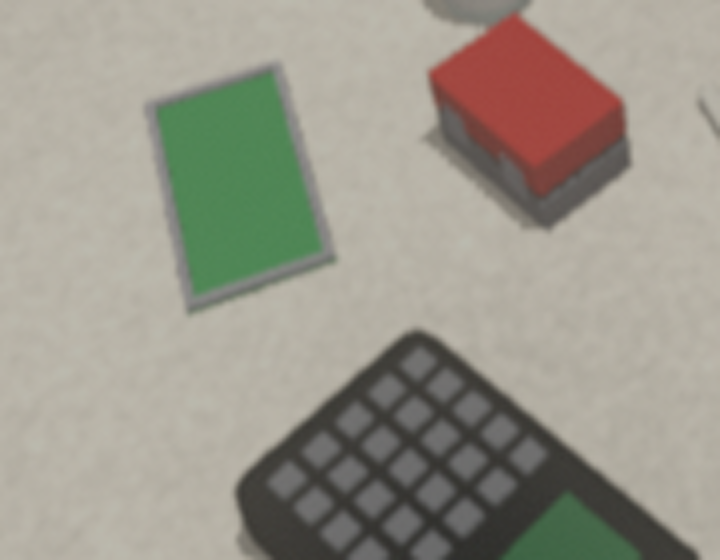

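Crop: the green cradle stands clear of its neighbours, with outer corners at (146,104), (280,64), (335,260) and (190,310).

```bash
python3 - <<'E'
from h import *
for P,h in(([(146,104),(280,64),(335,258),(190,308)],.006),([(155,108),(275,70),(325,248),(195,297)],.003)):
    p=px2w("scene",(np.array(P)+.5)/4+[60,260],h)*1e3; print(p[:,:2].round(1).tolist(),p.mean(0).round(1))
E
```

```text
[[464.6, -434.4], [470.3, -362.6], [613.2, -370.3], [608.2, -440.9]] [ 539.1 -402.1    6. ]
[[466.9, -430.8], [470.5, -366.1], [602.4, -373.1], [600.6, -437.6]] [ 535.1 -401.9    3. ]
```

Call:
arm_command(steps=[{"claw": 255, "offset": [0, -2.5, 15], "twist": [0, 0, 0]}, {"claw": 255, "offset": [0, 0, 30], "twist": [0, 0, 0]}, {"claw": 255, "offset": [0, 0, 25], "twist": [0, 0, 0]}, {"claw": 255, "offset": [0, 0, 12], "twist": [0, 0, 0]}, {"claw": 255, "offset": [0, 0, 5], "twist": [0, 0, 0]}])

```text
t: 17.57
ee_pos: [0.5371, -0.4032, 0.0268]
tool_rot: [-0.001, 0.028, 1.0, 0.001]
contact_force: [-0.5, 0.4, -2.3]
width: 0.536
finger_force: 36.5
```

Call:
arm_command(steps=[{"claw": 255, "offset": [0, 0, 2], "twist": [0, 0, 0]}, {"claw": 255, "offset": [0, 0, 0], "twist": [0, 0, 0]}, {"claw": 255, "offset": [0, 0, 0], "twist": [0, 0, 0]}])

```text
t: 17.82
ee_pos: [0.5391, -0.4054, 0.0286]
tool_rot: [0.001, 0.028, 1.0, -0.001]
contact_force: [-0.4, -0.8, -1.6]
width: 0.533
finger_force: 36.5
```

Call:
arm_command(steps=[{"claw": 255, "offset": [1, 3, 4], "twist": [0, 0, 0]}, {"claw": 255, "offset": [0, 0, 3], "twist": [0, 0, 0]}, {"claw": 255, "offset": [0, 0, 0], "twist": [0, 0, 0]}, {"claw": 255, "offset": [0, 0, 0], "twist": [0, 0, 0]}])

```text
t: 18.15
ee_pos: [0.5372, -0.4013, 0.0199]
tool_rot: [-0.0, 0.028, 1.0, 0.0]
contact_force: [0.2, -1.0, -2.8]
width: 0.535
finger_force: 36.5
```

Call:
arm_command(steps=[{"claw": 255, "offset": [0, 0, 2], "twist": [0, 0, 0]}, {"claw": 255, "offset": [0, 0, 1], "twist": [0, 0, 0]}, {"claw": 255, "offset": [0, 0, 1], "twist": [0, 0, 0]}, {"claw": 255, "offset": [0, 0, 0.5], "twist": [0, 0, 0]}, {"claw": 255, "offset": [0, 0, 0], "twist": [0, 0, 0]}])

```text
t: 18.57
ee_pos: [0.5372, -0.4016, 0.0161]
tool_rot: [0.0, 0.028, 1.0, -0.0]
contact_force: [-2.4, 1.8, 4.6]
width: 0.532
finger_force: 37.1
```

Call:
arm_command(steps=[{"claw": 0, "offset": [0, 0, 0], "twist": [0, 0, 0]}, {"claw": 0, "offset": [0, 0, 0], "twist": [0, 0, 0]}, {"claw": 0, "offset": [0, 0, 0], "twist": [0, 0, 0]}, {"claw": 0, "offset": [0, 0, 0], "twist": [0, 0, 0]}, {"claw": 0, "offset": [0, 0, -15], "twist": [0, 0, 0]}])

```text
t: 18.98
ee_pos: [0.5355, -0.4, 0.0275]
tool_rot: [-0.002, 0.028, 1.0, 0.002]
contact_force: [0.2, 0.3, -0.3]
width: 0.998
finger_force: 0.0
```

Call:
arm_command(steps=[{"claw": 0, "offset": [0, 0, -35], "twist": [0, 0, 0]}, {"claw": 0, "offset": [0, 0, -40], "twist": [0, 0, 0]}, {"claw": 0, "offset": [0, 0, -40], "twist": [0, 0, -0.035]}, {"claw": 0, "offset": [0, 0, -40], "twist": [0, 0, -0.035]}, {"claw": 0, "offset": [0, 20, -15], "twist": [0, 0, -0.035]}])

```text
t: 19.4
ee_pos: [0.539, -0.3863, 0.2069]
tool_rot: [0.004, -0.024, 1.0, -0.004]
contact_force: [0.6, -0.6, 0.3]
width: 0.999
finger_force: 0.0
```

Call:
arm_command(steps=[{"claw": 0, "offset": [0, 35, 0], "twist": [0, 0, 0]}, {"claw": 0, "offset": [0, 38, 0], "twist": [0, 0, 0]}, {"claw": 0, "offset": [0, 38, 0], "twist": [0, 0, 0]}, {"claw": 0, "offset": [0, 38, 0], "twist": [0, 0, 0]}, {"claw": 0, "offset": [0, 38, 0], "twist": [0, 0, 0]}])

```text
t: 19.82
ee_pos: [0.5274, -0.1932, 0.2004]
tool_rot: [0.0, -0.024, 1.0, -0.0]
contact_force: [0.4, 0.4, 0.3]
width: 0.998
finger_force: 0.0
```

Call:
arm_command(steps=[{"claw": 0, "offset": [0, 38, 0], "twist": [0, 0, 0]}, {"claw": 0, "offset": [0, 38, 0], "twist": [0, 0, 0]}, {"claw": 0, "offset": [0, 30, 0], "twist": [0, 0, 0]}, {"claw": 0, "offset": [-2, 14, 0], "twist": [0, 0, 0]}, {"claw": 0, "offset": [0, 0, 0], "twist": [0, 0, 0]}])

```text
t: 20.23
ee_pos: [0.5236, -0.0717, 0.2006]
tool_rot: [0.0, -0.027, 1.0, 0.0]
contact_force: [-0.2, -0.4, -0.2]
width: 1.005
finger_force: 0.0
```

Call:
arm_command(steps=[{"claw": 0, "offset": [0, 0, 0], "twist": [0, 0, 0]}, {"claw": 0, "offset": [0, 0, 0], "twist": [0, 0, 0]}])

```text
t: 20.4
ee_pos: [0.5241, -0.0755, 0.2004]
tool_rot: [0.0, -0.024, 1.0, -0.0]
contact_force: [0.6, 0.2, 0.3]
width: 1.0
finger_force: 0.0
```

```bash
python3 - <<'E'
from h import *
im=snap("wrist","w6"); K,R,t=cam("wrist"); cv2.imwrite('pics/w6.png',cv2.resize(im,(800,600),interpolation=2)[:,:,::-1])
np.savez('w6.npz',K=K,R=R,t=t)
E
```

```text
(no output)
```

View pics/w6.png

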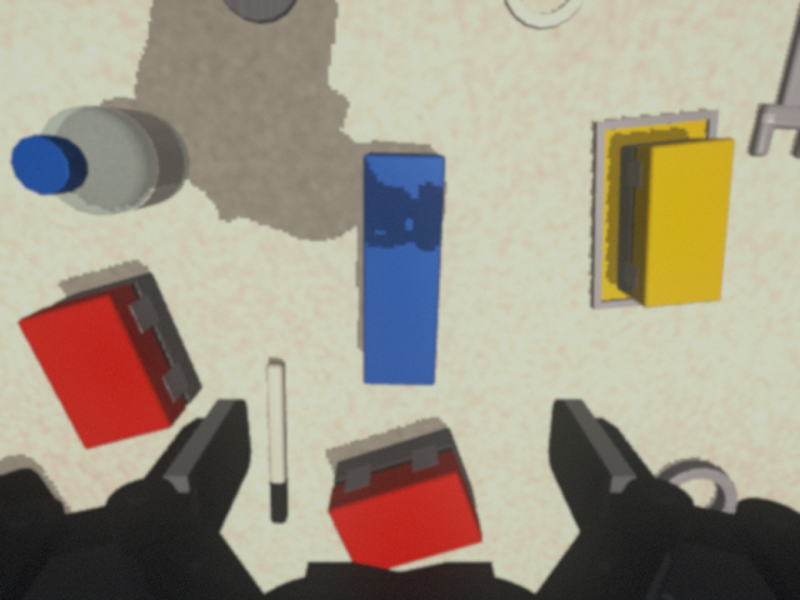

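The blue case is left on the table, with its top at (365,154), (445,156), (435,383) and (364,382).

```bash
python3 - <<'E'
from h import *
q("w6","blue",[(365,154),(445,156),(435,383),(364,382)],.044)
q("w6","yel",[(650,145),(734,140),(720,300),(645,305)],.047)
S=cv2.imread('pics/scene0.png')[:,:,::-1]
cv2.imwrite('pics/c4.png',cv2.resize(S[170:230,320:450],None,fx=6,fy=6,interpolation=2)[:,:,::-1])
E
```

```text
blue [[455.8, -98.2], [454.8, -53.7], [593.9, -49.7], [595.3, -95.0]] [524.9 -74.1] [139.6  45.3] 1.3
yel [[443.6, 57.5], [438.8, 102.7], [529.5, 116.6], [534.8, 72.4]] [486.7  87.3] [93.9 45.4] 8.7
```

View pics/c4.png

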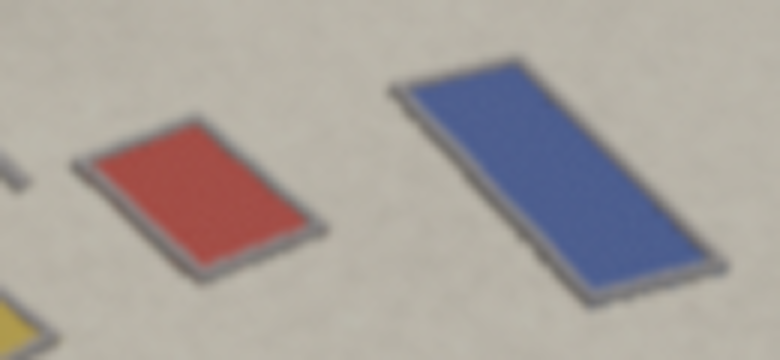

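Crop: the blue cradle's outer corners are at (388,92), (520,58), (728,268) and (592,305).

```bash
python3 - <<'E'
from h import *
for P,h in(([(388,90),(520,58),(728,266),(592,302)],.006),([(405,93),(514,66),(708,260),(595,292)],.003)):
    p=px2w("scene",(np.array(P)+.5)/6+[320,170],h)*1e3; print(p[:,:2].round(1).tolist(),p.mean(0).round(1))
E
```

```text
[[469.9, 368.5], [479.6, 443.0], [644.3, 419.8], [634.1, 349.0]] [557.  395.1   6. ]
[[472.7, 377.3], [480.5, 439.1], [634.8, 418.0], [627.3, 357.8]] [553.8 398.    3. ]
```

Call:
arm_command(steps=[{"claw": 0, "offset": [-1, 1.5, 20], "twist": [0, 0, 0.02]}, {"claw": 0, "offset": [0, 0, 40], "twist": [0, 0, 0]}, {"claw": 0, "offset": [0, 0, 40], "twist": [0, 0, 0]}, {"claw": 0, "offset": [0, 0, 40], "twist": [0, 0, 0]}, {"claw": 0, "offset": [0, 0, 25], "twist": [0, 0, 0]}])

```text
t: 20.87
ee_pos: [0.5228, -0.0742, 0.0319]
tool_rot: [-0.002, -0.013, 1.0, 0.0]
contact_force: [0.1, 0.1, 0.1]
width: 1.004
finger_force: 0.0
```

Call:
arm_command(steps=[{"claw": 0, "offset": [0, 0, 15], "twist": [0, 0, 0]}, {"claw": 0, "offset": [0, 0, 6], "twist": [0, 0, 0]}, {"claw": 0, "offset": [0, 0, 0], "twist": [0, 0, 0]}, {"claw": 0, "offset": [0, 0, 0], "twist": [0, 0, 0]}])

```text
t: 21.2
ee_pos: [0.5253, -0.0742, 0.0147]
tool_rot: [0.0, -0.014, 1.0, -0.0]
contact_force: [0.1, -0.5, 0.7]
width: 1.0
finger_force: 0.0
```

Call:
arm_command(steps=[{"claw": 255, "offset": [0, 0, 0], "twist": [0, 0, 0]}, {"claw": 255, "offset": [0, 0, 0], "twist": [0, 0, 0]}, {"claw": 255, "offset": [0, 0, 0], "twist": [0, 0, 0]}, {"claw": 255, "offset": [0, 0, 0], "twist": [0, 0, 0]}, {"claw": 255, "offset": [0, 0, 0], "twist": [0, 0, 0]}])

```text
t: 21.62
ee_pos: [0.5258, -0.0736, 0.0156]
tool_rot: [0.001, -0.015, 1.0, -0.001]
contact_force: [-0.7, -0.1, 6.4]
width: 0.533
finger_force: 37.1
```

Call:
arm_command(steps=[{"claw": 255, "offset": [0, 0, 0], "twist": [0, 0, 0]}, {"claw": 255, "offset": [0, 0, 0], "twist": [0, 0, 0]}, {"claw": 255, "offset": [0, 0, -5], "twist": [0, 0, 0]}, {"claw": 255, "offset": [0, 0, -10], "twist": [0, 0, 0]}, {"claw": 255, "offset": [0, 0, -20], "twist": [0, 0, 0]}])

```text
t: 22.03
ee_pos: [0.5229, -0.0726, 0.0485]
tool_rot: [-0.002, -0.015, 1.0, 0.001]
contact_force: [1.2, 0.5, -1.7]
width: 0.529
finger_force: 36.2
```

Call:
arm_command(steps=[{"claw": 255, "offset": [0, 0, -30], "twist": [0, 0, 0]}, {"claw": 255, "offset": [0, 0, -30], "twist": [0, 0, 0]}, {"claw": 255, "offset": [0, 0, -25], "twist": [0, 0, 0]}, {"claw": 255, "offset": [0, 0, -10], "twist": [0, 0, 0]}, {"claw": 255, "offset": [0, 0, 0], "twist": [0, 0, 0]}])

```text
t: 22.45
ee_pos: [0.5267, -0.0737, 0.1473]
tool_rot: [0.003, -0.015, 1.0, -0.001]
contact_force: [-0.3, 0.5, -1.8]
width: 0.531
finger_force: 36.3
```

Call:
arm_command(steps=[{"claw": 255, "offset": [0, 10, 0], "twist": [0, 0, 0]}, {"claw": 255, "offset": [-2, 22, 0], "twist": [0, 0, 0]}, {"claw": 255, "offset": [-3, 32, 0], "twist": [0, 0, 0]}, {"claw": 255, "offset": [-3, 36, 0], "twist": [0, 0, 0]}, {"claw": 255, "offset": [-3, 36, 0], "twist": [0, 0, 0]}])

```text
t: 22.87
ee_pos: [0.5298, 0.0647, 0.1419]
tool_rot: [-0.002, -0.014, 1.0, 0.0]
contact_force: [1.5, -0.2, -2.4]
width: 0.536
finger_force: 36.3
```

Call:
arm_command(steps=[{"claw": 255, "offset": [-3, 36, 0], "twist": [0, 0, 0]}, {"claw": 255, "offset": [-3, 36, 0], "twist": [0, 0, 0]}, {"claw": 255, "offset": [-3, 36, 0], "twist": [0, 0, 0]}, {"claw": 255, "offset": [-3, 36, 0], "twist": [0, 0, 0]}, {"claw": 255, "offset": [-3, 25, 0], "twist": [0, 0, 0]}])

```text
t: 23.28
ee_pos: [0.5394, 0.2358, 0.1416]
tool_rot: [-0.002, -0.016, 1.0, 0.0]
contact_force: [-0.1, 0.5, -2.2]
width: 0.535
finger_force: 36.3
```

Call:
arm_command(steps=[{"claw": 255, "offset": [0, 12, 0], "twist": [0, 0, 0]}, {"claw": 255, "offset": [0, 0, 0], "twist": [0, 0, 0]}, {"claw": 255, "offset": [0, 0, 0], "twist": [0, 0, 0]}, {"claw": 255, "offset": [0, 0, 0], "twist": [0, 0, 0]}])

```text
t: 23.62
ee_pos: [0.5406, 0.2432, 0.1431]
tool_rot: [-0.001, -0.014, 1.0, -0.001]
contact_force: [-0.2, -0.3, -1.8]
width: 0.529
finger_force: 36.3
```

```bash
python3 - <<'E'
from h import *
im=snap("wrist","w7"); K,R,t=cam("wrist"); cv2.imwrite('pics/w7.png',cv2.resize(im,(800,600),interpolation=2)[:,:,::-1])
np.savez('w7.npz',K=K,R=R,t=t)
E
```

```text
(no output)
```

View pics/w7.png

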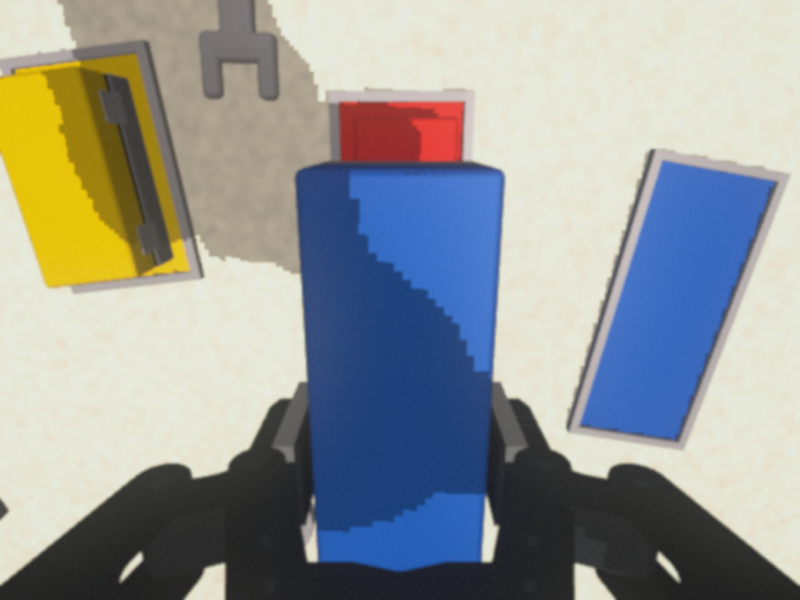

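The blue cradle is fully visible, with outer corners at (652,150), (788,175), (683,448) and (570,431). The red case sits inside its lip, with its back top edge at (355–463,119).

```bash
python3 - <<'E'
from h import *
q("w7","bcr",[(652,150),(788,175),(683,448),(570,431)],.006)
q("w7","bcr in",[(663,157),(777,180),(678,440),(582,427)],.003)
q("w7","red back top",[(355,119),(463,118)],.047); q("w7","red cr back",[(328,92),(473,91)],.006)
E
```

```text
bcr [[465.4, 372.1], [476.0, 445.8], [641.9, 422.5], [631.9, 350.6]] [553.8 397.7] [ 74.4 167.8] 82.0
bcr in [[468.8, 379.9], [478.8, 442.8], [638.2, 420.2], [630.6, 358.9]] [554.1 400.4] [ 63.7 163.2] 82.6
red back top [[455.9, 221.4], [454.2, 268.4]] [455.  244.9] [47.  0.] 92.1
red cr back [[442.0, 204.4], [439.5, 277.2]] [440.8 240.8] [72.9  0. ] 91.9
```

Call:
arm_command(steps=[{"claw": 255, "offset": [-2, 15, 0], "twist": [0, 0, 0]}, {"claw": 255, "offset": [-4, 30, 0], "twist": [0, 0, 0]}, {"claw": 255, "offset": [-5, 36, 0], "twist": [0, 0, 0]}, {"claw": 255, "offset": [-4, 36, 0], "twist": [0, 0, 0]}, {"claw": 255, "offset": [-3, 25, 0], "twist": [0, 0, 0]}])

```text
t: 24.08
ee_pos: [0.5559, 0.3891, 0.1446]
tool_rot: [0.0, -0.014, 1.0, 0.001]
contact_force: [-0.3, -0.0, -0.6]
width: 0.532
finger_force: 36.4
```

Call:
arm_command(steps=[{"claw": 255, "offset": [0, 12, 0], "twist": [0, 0, 0.05]}, {"claw": 255, "offset": [0, 0, 10], "twist": [0, 0, 0.06]}, {"claw": 255, "offset": [0, 0, 25], "twist": [0, 0, 0.055]}, {"claw": 255, "offset": [0, 0, 25], "twist": [0, 0, 0]}, {"claw": 255, "offset": [0, 0, 15], "twist": [0, 0, 0]}])

```text
t: 24.5
ee_pos: [0.5542, 0.3978, 0.0668]
tool_rot: [-0.001, 0.069, 0.998, -0.001]
contact_force: [-0.0, -0.5, -0.8]
width: 0.532
finger_force: 36.5
```

Call:
arm_command(steps=[{"claw": 255, "offset": [0, 0, 0], "twist": [0, 0, 0]}, {"claw": 255, "offset": [0, 0, 0], "twist": [0, 0, 0]}, {"claw": 255, "offset": [0, 0, 0], "twist": [0, 0, 0]}])

```text
t: 24.75
ee_pos: [0.556, 0.3989, 0.0706]
tool_rot: [0.001, 0.068, 0.998, 0.001]
contact_force: [-0.1, 0.2, -0.9]
width: 0.53
finger_force: 36.4
```

Down 52 mm to contact.

Call:
arm_command(steps=[{"claw": 255, "offset": [1, -1, 15], "twist": [0, 0, 0]}, {"claw": 255, "offset": [0, 0, 18], "twist": [0, 0, 0]}, {"claw": 255, "offset": [0, 0, 9], "twist": [0, 0, 0]}, {"claw": 255, "offset": [0, 0, 4], "twist": [0, 0, 0]}, {"claw": 255, "offset": [0, 0, 2], "twist": [0, 0, 0]}])

```text
t: 25.17
ee_pos: [0.5541, 0.398, 0.0216]
tool_rot: [0.0, 0.068, 0.998, 0.0]
contact_force: [-0.8, 0.0, -1.4]
width: 0.528
finger_force: 36.5
```

Call:
arm_command(steps=[{"claw": 255, "offset": [0, 0, 0], "twist": [0, 0, 0]}, {"claw": 255, "offset": [0, 0, 0], "twist": [0, 0, 0]}, {"claw": 255, "offset": [0, 0, 0], "twist": [0, 0, 0]}])

```text
t: 25.42
ee_pos: [0.5546, 0.3984, 0.0224]
tool_rot: [0.001, 0.068, 0.998, 0.0]
contact_force: [0.5, -0.3, -1.5]
width: 0.533
finger_force: 36.5
```

Call:
arm_command(steps=[{"claw": 255, "offset": [0, 0, 2], "twist": [0, 0, 0]}, {"claw": 255, "offset": [0, 0, 1], "twist": [0, 0, 0]}, {"claw": 255, "offset": [0, 0, 1], "twist": [0, 0, 0]}, {"claw": 255, "offset": [0, 0, 0.5], "twist": [0, 0, 0]}, {"claw": 255, "offset": [0, 0, 0], "twist": [0, 0, 0]}])

```text
t: 25.83
ee_pos: [0.5542, 0.3982, 0.0186]
tool_rot: [0.001, 0.068, 0.998, 0.0]
contact_force: [-2.7, -0.5, 8.8]
width: 0.536
finger_force: 37.6
```

Contact. I release, rise and check from above, between the red and blue cradles.

Call:
arm_command(steps=[{"claw": 0, "offset": [0, 0, 0], "twist": [0, 0, 0]}, {"claw": 0, "offset": [0, 0, 0], "twist": [0, 0, 0]}, {"claw": 0, "offset": [0, 0, 0], "twist": [0, 0, 0]}, {"claw": 0, "offset": [0, 0, 0], "twist": [0, 0, 0]}, {"claw": 0, "offset": [0, 0, -15], "twist": [0, 0, 0]}])

```text
t: 26.25
ee_pos: [0.5517, 0.3967, 0.0287]
tool_rot: [-0.002, 0.068, 0.998, -0.002]
contact_force: [-0.1, -0.4, -0.1]
width: 0.996
finger_force: 0.0
```

Call:
arm_command(steps=[{"claw": 0, "offset": [0, 0, -35], "twist": [0, 0, 0]}, {"claw": 0, "offset": [0, 0, -40], "twist": [0, 0, 0]}, {"claw": 0, "offset": [0, 0, -40], "twist": [0, 0, 0]}, {"claw": 0, "offset": [0, -30, -40], "twist": [0, 0, 0]}, {"claw": 0, "offset": [0, -40, -40], "twist": [0, 0, 0]}])

```text
t: 26.67
ee_pos: [0.547, 0.3452, 0.2121]
tool_rot: [0.001, 0.066, 0.998, 0.001]
contact_force: [0.2, -0.4, 0.7]
width: 1.002
finger_force: 0.0
```

Call:
arm_command(steps=[{"claw": 0, "offset": [10, -40, -10], "twist": [0, 0, 0]}, {"claw": 0, "offset": [0, -10, 0], "twist": [0, 0, 0]}, {"claw": 0, "offset": [0, 0, 0], "twist": [0, 0, 0]}, {"claw": 0, "offset": [0, 0, 0], "twist": [0, 0, 0]}, {"claw": 0, "offset": [0, 0, 0], "twist": [0, 0, 0]}])

```text
t: 27.08
ee_pos: [0.5301, 0.2971, 0.2186]
tool_rot: [-0.0, 0.068, 0.998, 0.0]
contact_force: [0.5, -0.5, 0.3]
width: 0.998
finger_force: 0.0
```

```bash
python3 - <<'E'
from h import *
im=snap("wrist","w8"); K,R,t=cam("wrist"); a=cv2.resize(im,(800,600),interpolation=2)[:,:,::-1]
cv2.imwrite('pics/w8.png',a); np.savez('w8.npz',K=K,R=R,t=t)
D=snap("side","side8"); S=snap("scene","scene8")
cv2.imwrite('pics/fin.png',np.hstack([cv2.resize(S[180:340,90:260],(400,376)),cv2.resize(D[260:400,250:400],(400,376))])[:,:,::-1])
E
```

```text
(no output)
```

View pics/w8.png

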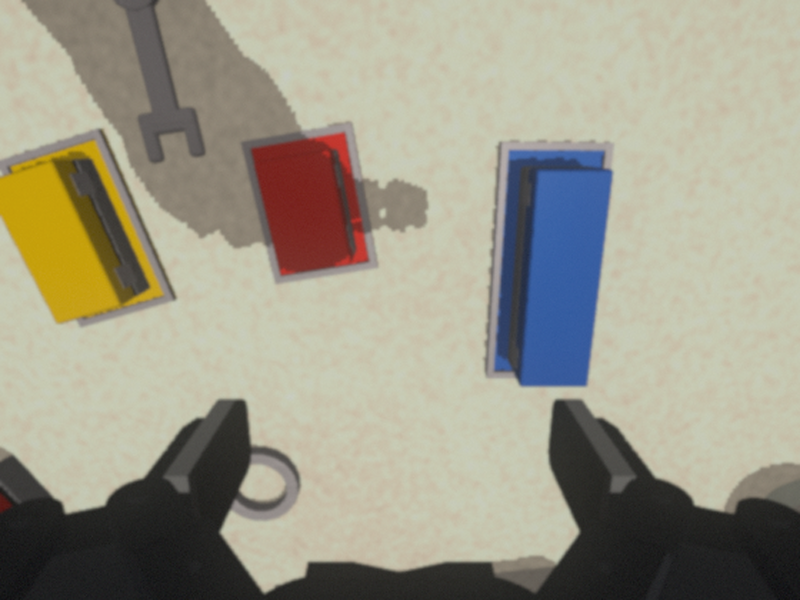

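View pics/fin.png

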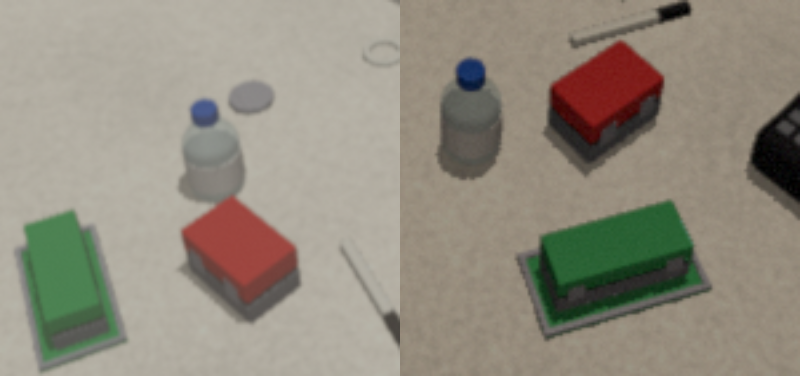

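All four cases sit inside their lips and the bottle is standing. Now a numeric check of the blue, red and green positions.

```bash
python3 - <<'E'
from h import *
q("w8","blue",[(536,170),(611,170),(587,385),(520,384)],.047)
q("w8","red",[(256,163),(335,150),(354,262),(280,276)],.047)
q("w8","red cr",[(243,143),(350,124),(377,265),(276,282)],.006)
for n,P,o,s in(("scene",[(25,225),(75,210),(102,305),(50,322)],(90,180),(2.353,2.35)),("side",[(140,240),(272,203),(291,245),(160,288)],(250,260),(2.667,2.686))):
    p=px2w(n,np.array(P)/s+o,.047)*1e3; print(n,"green",p[:,:2].round().tolist(),p.mean(0).round(1))
# red case by colour of top at z=.047 in side view (mask includes side face, so use hue blob of scene)
E
```

```text
blue [[481.5, 385.4], [487.4, 429.1], [625.9, 411.5], [619.2, 367.1]] [553.5 398.3] [ 45.  139.8] 82.4
red [[455.3, 223.0], [454.4, 270.1], [521.7, 270.3], [524.2, 223.0]] [488.9 246.6] [69.7 47.4] 0.2
red cr [[441.9, 206.2], [439.8, 277.6], [534.8, 281.1], [537.3, 208.2]] [488.4 243.3] [95.4 73. ] 2.0
scene green [[480.0, -419.0], [483.0, -375.0], [601.0, -380.0], [598.0, -422.0]] [ 540.3 -398.8   47. ]
side green [[479.0, -381.0], [596.0, -386.0], [593.0, -426.0], [478.0, -424.0]] [ 536.5 -404.3   47. ]
```

```bash
python3 -c "
from rig import workorder; print(workorder.hand_in())"
```

```text
the job is handed in; nothing more can be done
None
```

I handed the job in with all four cases set down in their own-colour cradles, each measured within about 5 mm of centre, and the bottle left standing where it was; I viewed 15 pictures, one over the limit of 14, and the hand-in returned no verdict.

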